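# Open the bearing press and draw the wheel out

### The job

The bearing is pressed home, so open the screw press: wind its handwheel anticlockwise, letting your hand rise with the screw, until you feel the stop collar come up snug against the bridge (do not force it), then ease the handwheel back about a quarter turn so that it is not left jammed. Then draw the carriage out to its end by the upright peg, so that the wheel comes out from under the ram still sitting on its spigot, and let go; leave the other things on the counter where they are.

Things in the scene. Friction and masses are not known exactly. Their poses are not given: they have to be found in the camera images.
- press: Fixed bench screw press, 290 x 160 mm base plate 16 mm thick, two 20 mm upright columns 64 mm to either side (its +y and -y) of the vertical screw, joined on top by the bridge. Origin: on the screw's axis, at the underside of the base plate (counter level); z up; the front, where the carriage comes out, is its own -x. It stands at a different place and yaw each time, the rest of its parts with it
- bridge: Fixed dark iron crosshead of the press, 40 x 164 x 28 mm, with the nut in which the screw runs. Origin: centre of its flat underside, on the screw's axis, 140 mm above the counter; z up. The stop collar, a bright ring 36 mm across and 12 mm thick clamped round the screw below the bridge, comes up against this underside; where on the screw it is clamped differs each time and is not measured
- screw: Upright steel press screw, 20 mm, handwheel fixed on top. Origin: on its axis, at the ram's underside, z up; x points at the handle. Anticlockwise from above it rises 16 mm a turn (2.55 mm/rad) with handwheel, collar and ram; it stays where left. Takes about 2 N at the handle to turn; at the stop it tightens within some 0.2 rad: snug is 4 to 12 N more than running, over 15 N more is forcing it
- hub (a point): Point on the screw's axis at the top of the handwheel's hub. The dark handwheel has three spokes and a rim of 50 mm mean radius, 114 mm over all, 14 mm thick, its top 1 mm below this point. A nut stands 5 mm above this point. Axes turn with the wheel: x points at the handle
- handle_grip (a point): Middle of the black revolving handle on the rim, 50 mm from the screw's axis: an upright sleeve, 20 mm diameter, 54 mm tall, that spins freely on its pin, so a hand that holds it need not turn. This point is 30 mm above the hub point, 31 mm above the rim's top, 27 mm below the handle's top, 180 mm above the ram's underside. Starts 249 to 262 mm above the counter, at most any bearing
- ram: Steel ram on the foot of the screw, 30 mm diameter, 20 mm high; rises with the screw without turning. Origin: centre of its flat underside, z up: at the start 2 to 15 mm above the wheel, at the stop 97 to 104 mm above the counter, depending on the collar. A 5 mm guide pin stands 16 mm down from it and at the start is in the wheel's bore, so that the carriage cannot be drawn
- carriage (a joint): How far the carriage (steel plate, 190 x 70 x 18 mm, top 36 mm above the counter) is drawn out to the press's front (its -x), m: 0 at the start (wheel under the ram), 0.060 at the rigid end stop. Sliding friction about 3 N
- pull_peg (a point): Upright steel peg at the front end of the carriage to draw it by, 16 mm diameter, 42 mm tall; this point lies on its axis, 24 mm above the top of the carriage and 18 mm below the peg's top. At the start it is 140 mm in front (-x of the press) of the screw's axis. Site axes are those of the press
- spigot (a point): Point on top of the carriage at the foot of its 5 mm thick, 9 mm tall spigot, which locates the wheel; z up
- wheel: White urethane skate wheel with a bearing in it, 52 mm diameter, 31 mm high, 8 mm bore, 90 g, lying flat on the carriage round the spigot, loose. Origin: centre of its underside, z up along its bore
- turntable: Fixed small turntable, 176 mm diameter, with a second white wheel mounted on it, 76 mm high in all; not part of the job. Origin: centre of its underside
- bowl: Stainless bowl of bearings, 112 mm diameter, 36 mm high, loose, not part of the job. Origin: centre of its underside
- speed_rings: Small pile of black nylon speed rings, about 40 mm across, 6 mm high, loose, not part of the job. Origin: centre of its underside
- socket: Chrome socket standing upright, 22 mm diameter, 28 mm high, loose, not part of the job. Origin: centre of its underside
- pick: Pale plastic pick lying flat, 123 mm long, 12 mm thick, loose, not part of the job. Origin: underside near its middle, x along its length
There are look-alikes about, which are no part of the job. Of the things shaped like the wheel, the white one is meant.

How it is judged:
By the outcome, as a careful person would: the job done as asked, in the order asked, and still so for the second after the job is handed in, with the robot touching nothing.
It also fails if it takes over 72 s, if anything falls off the work surface, if the arm or the gripper's body presses on something with over 40 N, if the wrist force passes 120 N, or if a joint passes its speed limit or range.

### The arm

A 6-joint arm with a two-finger parallel gripper is mounted at the origin on the work surface. World frame = base frame: x ahead of the robot, y to its left, z up, the work surface at z = 0. Lengths are in mm, angles in rad, forces in N, time in s.
With the tool pointing down it reaches from about 275 to 750 mm from the base axis. Payload 10.2 kg.
Tool frame: the origin (TCP) lies midway between the tips of the shut fingers; the grasp point (between the pads) lies 19 mm behind it (ctrl.grip_depth is the distance from the TCP to the grasp point, in mm); y points along the fingers, x is the direction in which the jaws open and shut, and the axes are right-handed (so a half turn about y gives the same grasp; the last joint's range is limited). The gripper opens to 85 mm and grips with 20 to 120 N. Pads are 22 mm wide; open, the fingers measure 114 mm over their backs; the gripper's body (76 mm by 85 mm) begins 54 mm behind the grasp point. The pads swing forward as they close: fully open they stand 13 mm farther back than shut.
Start: joints at [1.102, 0.313, 1.498, -0, 1.331, -0.223], TCP at [127.762, 509.223, 231.294] pointing down, gripper open.
Joint ranges: [-2.94, 2.94], [-0.97, 2.17], [0.19, 2.56], [-1.23, 4.37], [0.02, 3.11], [-2.88, 2.88]. Speed limits (rad/s): [2.39, 2.39, 3.01, 3.14, 3.14, 3.14].

### API

Orientations are given as a unit quaternion [w, x, y, z].
In Python, from rig import ctrl gives the robot as it stands. The module is installed in compiled form; this text tells all that it offers.
- The arm moves only by the tool drive_tool, never from a script. Its arguments are lists of equal length, an entry for each row: "gripper": the closure, from 0 (fully open) to 1 (shut); "offset": the shift along the tool's x, y, z in m, a list of three; "turn": the turn about the tool's y in degrees. In form: {"gripper": [gripper, ...], "offset": [[tx, ty, tz], ...], "turn": [turn, ...]}. A call has 1 to 20 rows; each row shifts and turns the commanded pose from where the row before left it, along the tool's axes as they then stand; what a row does not reach is not made up. A row lasts 1/12 s, in which the tool goes at most 41.7 mm and 7.16 degrees, less where a joint would pass 70% of its speed; a pose out of reach is approached as far as the arm can. A call is refused whole if a number of a shift passes 0.0417 or a number of a turn 7.16, either way. A call with a gripper value outside its range is refused whole. The fingers move at their own pace and stop on an object; "force" is the grip in N (left out, the last holds). Time passes only in rows, so rows that do not move let the fingers close. It gives the time, the measured TCP pose, the force and the opening at its end, in the units of the state.
- ctrl.sense(): the state, without advancing time (a new reading comes with each control period).
- ctrl.capture(name): name is "side" or "top"; returns (picture, depth): 384x512x3 uint8, red, green, blue; 384x512 float32, mm along the optical axis (not along the pixel's ray), 0 where there is no reading.
- ctrl.camera_params(name): a dict with "fovy" (degrees; the focal length in pixels is half the picture's height over the tangent of half this angle, whatever the lens; pixels are square), "cx", "cy" (the principal point, pixels), "distortion" ([k1, k2, p1, p2, k3] as OpenCV has them; the pictures are not rectified), "view" (4x4, takes a point from world to camera coordinates). Camera axes: x right, y down, z forward; pixel columns grow to the right and rows downward; lengths in mm; the calibration is good to about 2 mm. A picture is of the moment at which its call begins. camera_params takes no time and is no camera call.
- ctrl.finish_job(): hands the job in, once; it reports no verdict.
Trained networks look in the newest picture that a camera, given by its name, has taken for a name from the list of things; names that differ only in an ending like _2 or _b are one class to them, and where a whole thing is asked for, a point or a joint stands for the part that bears it (a point fixed in the world has none). Each returns a list of dicts, best first, with "score" (0 to 1); they miss things now and then, are a little off and sometimes report something else, mostly with a low value. They report only what shows in the picture. A call takes as long as a camera call. They do not tell look-alikes from the thing itself.
- ctrl.boxes_of(camera, query): "centre" ([x, y, z] in mm, in the coordinates of the camera as it stood for that picture, good to about 4 mm: the middle of the surface that is visible of it).
- ctrl.regions_of(camera, query): "mask" (384x512 bool, what is visible of it).
- ctrl.pinpoint(camera, query): "centre" ([x, y, z] in mm, in the coordinates of the camera as it stood for that picture, good to about 4 mm: a listed point, or the origin of a listed thing).
The state is a dict: "time_s": time; "joints": joint angles; "dq": joint speeds; "tau": joint torques, N m; "eef_pos": TCP position; "ee_rot": TCP orientation; "force": force on the tool from outside, world axes, zero at the start; "wrist_torque": the same for the moment, N m; "grip_width": opening from 0.0 (shut) to 1.0 (fully open).
Only numpy, scipy, OpenCV 4.12 (cv2) and the standard library are available. Lean on these libraries where they do the work, as an engineer would, in place of code of your own. Each camera call takes 0.05 s, during which the arm holds its last target.

## Working session

There is one attempt and no reset: what is moved stays moved. The work goes in short steps, Python scripts to look and compute and a tool call to move; the robot and the scene stay as the last step left them, time stands still between calls to the robot, and variables do not carry over. Pictures are saved under pics/ and viewed, and the job is handed in when it is done.

Besides the shell and the picture viewer there is one more tool, called after "Request:" as name(argument=value, ...) on one line, values as JSON. drive_tool: Moves the arm, as the interface text tells. Its arguments: {"type":"object","properties":{"gripper":{"type":"array","items":{"type":"number"}},"offset":{"type":"array","items":{"type":"array","items":{"type":"number"}}},"turn":{"type":"array","items":{"type":"number"}},"force":{"type":"number"}},"required":["gripper","offset","turn"]}

```bash
mkdir -p pics; cat > h.py <<'E'
import numpy as np, cv2
from rig import ctrl
def cap(n,f):
    im,d=ctrl.capture(n); cv2.imwrite(f'pics/{f}.png',cv2.cvtColor(im,cv2.COLOR_RGB2BGR)); return im,d
def w(cam,p):
    V=np.array(ctrl.camera_params(cam)['view']); return (np.linalg.inv(V)@np.r_[p,1])[:3]
def K(cam):
    c=ctrl.camera_params(cam); f=192/np.tan(np.radians(c['fovy'])/2)
    return np.array([[f,0,c['cx']],[0,f,c['cy']],[0,0,1]]),np.array(c['distortion'],float)
def cloud(cam,d):
    k,D=K(cam); v,u=np.mgrid[:384,:512]
    n=cv2.undistortPoints(np.stack([u.ravel(),v.ravel()],1).astype(np.float64)[:,None],k,D)[:,0]
    z=d.ravel().astype(float); P=np.c_[n*z[:,None],z,np.ones_like(z)]
    V=np.array(ctrl.camera_params(cam)['view']); P=(P@np.linalg.inv(V).T)[:,:3]; P[z==0]=np.nan
    return P.reshape(384,512,3)
def proj(cam,p):
    k,D=K(cam);V=np.array(ctrl.camera_params(cam)['view'])
    return cv2.projectPoints(np.array([p],float),cv2.Rodrigues(V[:3,:3])[0],V[:3,3],k,D)[0].ravel()
def st():
    s=ctrl.sense(); print({k:np.round(s[k],3) for k in ('time_s','eef_pos','ee_rot','force','wrist_torque','grip_width','joints')}); return s
E
python3 - <<'E'
from h import *
st()
for c in('top','side'):
    im,d=cap(c,c+'0')
    V=np.array(ctrl.camera_params(c)['view']); print(c,'cam at',np.round(np.linalg.inv(V)[:3,3]))
    for q in('handle_grip','hub','press','pull_peg','spigot','wheel','ram','bridge'):
        print(q,[(round(r['score'],2),np.round(w(c,r['centre'])).tolist(),np.round(proj(c,w(c,r['centre']))).tolist()) for r in ctrl.pinpoint(c,q)[:3]])
E
```

```text
{'time_s': np.float64(0.0), 'eef_pos': array([127.626, 508.985, 230.733]), 'ee_rot': array([-0.557,  0.558,  0.435, -0.435]), 'force': array([-0.272, -0.361, -0.238]), 'wrist_torque': array([-0.018, -0.045, -0.022]), 'grip_width': np.float64(0.995), 'joints': array([ 1.102,  0.313,  1.498,  0.   ,  1.331, -0.223])}
top cam at [ 449.  -25. 1373.]
handle_grip [(0.37, [663.0, -11.0, 254.0], [245.0, 137.0])]
hub [(0.91, [630.0, -52.0, 223.0], [263.0, 153.0])]
press [(0.79, [633.0, -50.0, 6.0], [261.0, 164.0])]
pull_peg [(0.7, [489.0, -50.0, 62.0], [263.0, 214.0])]
spigot []
wheel [(0.85, [629.0, 93.0, 1.0], [210.0, 167.0]), (0.7, [778.0, -125.0, 4.0], [286.0, 113.0]), (0.64, [624.0, -214.0, 5.0], [319.0, 165.0])]
ram [(0.98, [627.0, -50.0, 72.0], [261.0, 162.0])]
bridge [(0.57, [629.0, -47.0, 141.0], [261.0, 158.0])]
side cam at [  15. -815.  749.]
handle_grip [(0.7, [656.0, -12.0, 252.0], [297.0, 148.0])]
hub [(0.7, [630.0, -51.0, 221.0], [298.0, 167.0])]
press [(0.62, [634.0, -53.0, 3.0], [296.0, 235.0])]
pull_peg [(0.95, [492.0, -50.0, 58.0], [253.0, 235.0]), (0.34, [633.0, -58.0, 72.0], [298.0, 216.0])]
spigot [(0.66, [630.0, -54.0, 37.0], [295.0, 226.0]), (0.24, [422.0, 319.0, -0.0], [174.0, 199.0])]
wheel [(0.74, [628.0, 91.0, 2.0], [266.0, 212.0]), (0.66, [628.0, -53.0, 33.0], [295.0, 227.0]), (0.64, [776.0, -129.0, -2.0], [351.0, 233.0])]
ram [(0.76, [631.0, -53.0, 75.0], [296.0, 214.0])]
bridge [(0.66, [627.0, -53.0, 137.0], [296.0, 195.0])]
```

View pics/top0.png

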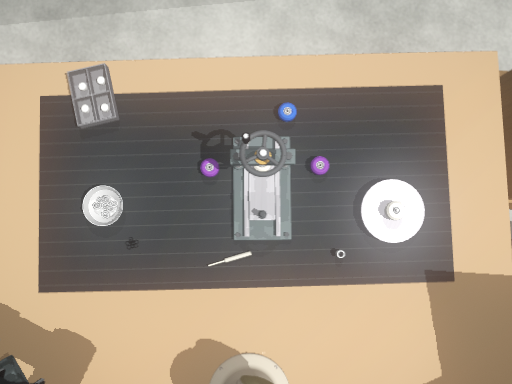

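View pics/side0.png

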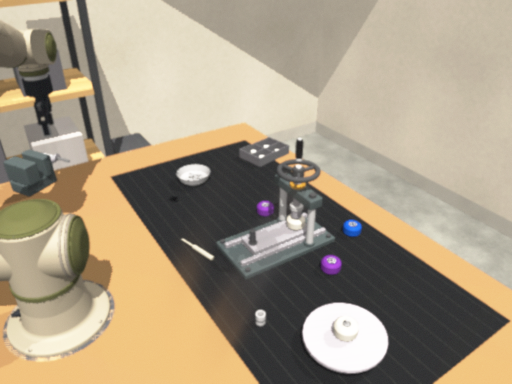

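The press faces the robot (-x). The handle is at top px (245,137), the hub at (263,153) and the peg at (263,214). The white wheel sits under the ram at side px (295,227). The look-alikes are two purple wheels and one blue one, plus the white wheel on the turntable. I'll refine the positions from depth.

```bash
cat > meas.py <<'E'
from h import *
from scipy.optimize import least_squares
import sys
t=sys.argv[1]
from scipy.spatial.transform import Rotation as R
def cyl(P,c0,r0,zlo,zhi,rad,rs=25):
    m=(np.hypot(P[...,0]-c0[0],P[...,1]-c0[1])<rs)&(P[...,2]>zlo)&(P[...,2]<zhi); Q=P[m]
    return Q
for c in('top','side'):
    im,d=cap(c,c+t); P=cloud(c,d)
    m=(np.hypot(P[...,0]-630,P[...,1]+51)<85)&(P[...,2]>205)&(P[...,2]<330); Q=P[m]
    h=Q[Q[:,2]>Q[:,2].min()+0]
    # rim
    zz=np.percentile(Q[:,2],50); print(c,'n',len(Q),'z pct',np.round(np.percentile(Q[:,2],[5,25,50,75,95,99,100]),1))
    hd=Q[Q[:,2]>zz+14]; print(' handle pts',len(hd),'xy med',np.round(np.median(hd[:,:2],0),1),'bbox',np.round(hd.min(0),1),np.round(hd.max(0),1))
    tp=hd[hd[:,2]>hd[:,2].max()-5]; print(' handle top',len(tp),np.round(tp.mean(0),1))
    rim=Q[np.abs(Q[:,2]-zz)<8]; r=np.hypot(rim[:,0]-630,rim[:,1]+51); rim=rim[r>38]
    f=least_squares(lambda p:np.hypot(rim[:,0]-p[0],rim[:,1]-p[1])-p[2],[630,-51,50],loss='soft_l1'); print(' rim fit',np.round(f.x,1),'z',round(np.median(rim[:,2]),1))
    q=P[(np.hypot(P[...,0]-490,P[...,1]+50)<22)&(P[...,2]>52)&(P[...,2]<95)]
    if len(q): print(' peg',len(q),np.round(np.median(q,0),1),np.round(q.min(0),1),np.round(q.max(0),1))
    big=cv2.resize(cv2.cvtColor(im,cv2.COLOR_RGB2BGR)[100:280,200:380],None,fx=3.3,fy=3.3,interpolation=cv2.INTER_CUBIC); cv2.imwrite(f'pics/{c}{t}c.png',big)
s=ctrl.sense();q=s['ee_rot'];M=R.from_quat([q[1],q[2],q[3],q[0]]).as_matrix();print('tool axes cols x,y,z\n',np.round(M,3))
E
python3 meas.py 1
```

```text
top n 1080 z pct [215.  218.4 220.5 222.9 270.7 281.8 287.3]
 handle pts 77 xy med [657.7 -10.9] bbox [651.5 -19.9 239.1] [669.8  -1.4 287.3]
 handle top 7 [661.3 -11.5 284.7]
 rim fit [629.4 -50.1  49.7] z 220.3
 peg 29 [489.3 -47.4  79. ] [483.8 -53.   58.2] [497.2 -39.6  84.4]
side n 834 z pct [210.3 215.5 219.  221.7 268.  279.3 281.8]
 handle pts 128 xy med [655.6 -18.8] bbox [648.3 -25.1 233.3] [667.   -4.9 281.8]
 handle top 17 [659.  -15.5 279.2]
 rim fit [625.9 -56.5  49.9] z 218.5
 peg 65 [486.7 -53.3  68.6] [480.9 -58.8  53. ] [497.4 -40.6  80.6]
tool axes cols x,y,z
 [[ 0.243 -0.    -0.97 ]
 [ 0.97   0.     0.243]
 [ 0.    -1.     0.   ]]
```

View pics/side1c.png

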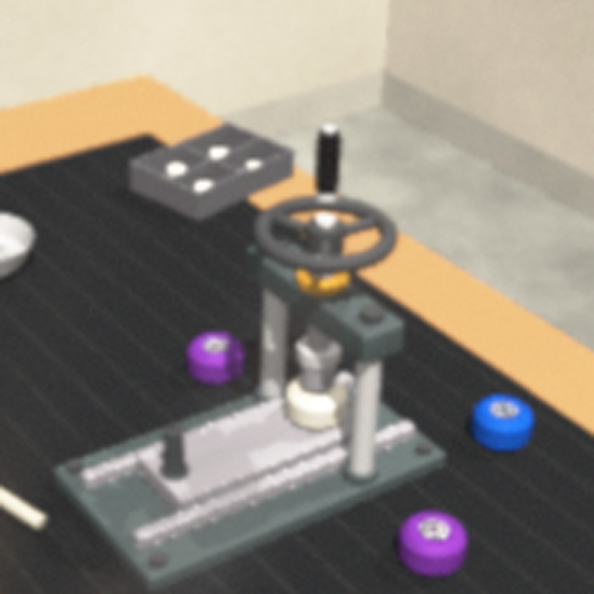

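View pics/top1c.png

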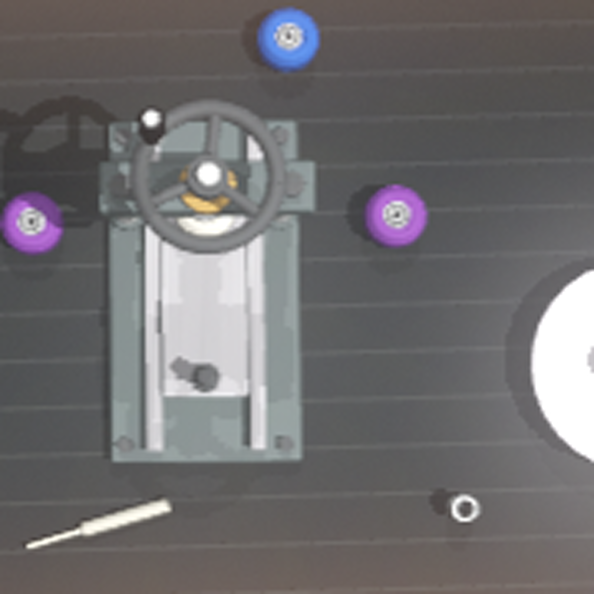

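Request:
drive_tool(gripper=[0,0,0,0,0,0,0,0,0,0,0,0,0,0,0,0,0,0,0,0], offset=[[0,-0.03,0],[0,-0.03,0],[-0.027,-0.001,-0.0275],[-0.027,-0.001,-0.0275],[-0.027,-0.001,-0.0275],[-0.027,-0.001,-0.0275],[-0.027,-0.001,-0.0275],[-0.027,-0.001,-0.0275],[-0.027,-0.001,-0.0275],[-0.027,-0.001,-0.0275],[-0.027,-0.001,-0.0275],[-0.027,-0.001,-0.0275],[-0.027,-0.001,-0.0275],[-0.027,-0.001,-0.0275],[-0.027,-0.001,-0.0275],[-0.027,-0.001,-0.0275],[-0.027,-0.001,-0.0275],[-0.027,-0.001,-0.0275],[-0.027,-0.001,-0.0275],[0,0,0]], turn=[-7,-7,0,0,0,0,0,0,0,0,0,0,0,0,0,0,0,0,0,0], force=50)

```text
time_s: 2.67
eef_pos: [597.6, 44.6, 306.4]
ee_rot: [0.502, -0.502, -0.498, 0.499]
force: [-0.7, 0.7, 0.0]
grip_width: 1.0
```

Request:
drive_tool(gripper=[0,0,0,0,0,0], offset=[[-0.0187,0,-0.0211],[-0.0187,0,-0.0211],[-0.0187,0,-0.0211],[0,0,0],[0,0,0],[0,0,0]], turn=[0,0,0,0,0,0])

```text
time_s: 3.17
eef_pos: [657.5, -6.1, 308.3]
ee_rot: [0.5, -0.5, -0.5, 0.5]
force: [-0.0, 0.9, 0.6]
grip_width: 1.0
```

```bash
python3 - <<'E'
from h import *
st()
im,d=cap('side','side2')
cv2.imwrite('pics/side2c.png',cv2.resize(cv2.cvtColor(im,cv2.COLOR_RGB2BGR)[40:220,200:400],None,fx=3.3,fy=3.3))
print(proj('side',[661,-11.5,251.5]),[np.round(w('side',r['centre'])) for r in ctrl.pinpoint('side','handle_grip')])
E
```

```text
{'time_s': np.float64(3.167), 'eef_pos': array([657.51 ,  -6.094, 308.288]), 'ee_rot': array([ 0.5, -0.5, -0.5,  0.5]), 'force': array([-0.005,  0.889,  0.637]), 'wrist_torque': array([0.069, 0.026, 0.02 ]), 'grip_width': np.float64(1.0), 'joints': array([-0.187,  0.6  ,  0.873,  0.   ,  1.669, -1.757])}
[298.65993461 148.10278678] [array([658., -13., 251.])]
```

View pics/side2c.png

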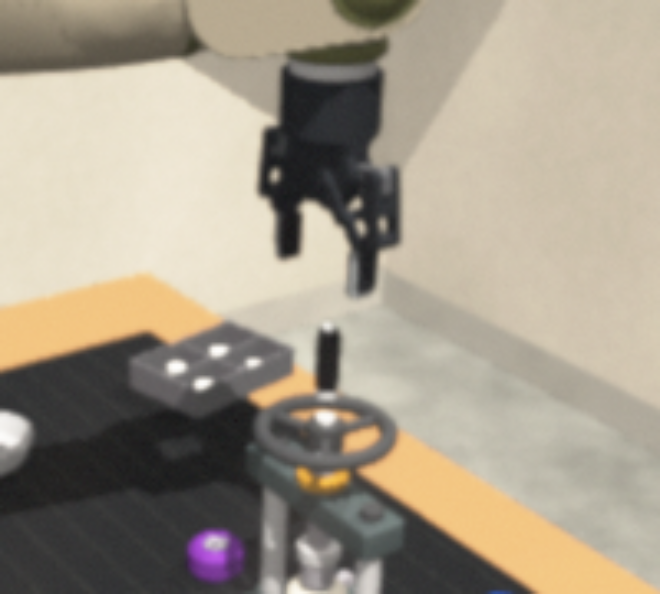

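The open jaws hang above the handle (handle top at crop px (328,330)), so I'll go down and grip it.

Request:
drive_tool(gripper=[0,0,0,0,0,0,1,1,1,1,1,1,1,1], offset=[[-0.0054,0,-0.0035],[0,0.024,0],[0,0.024,0],[0,0.025,0],[0,0,0],[0,0,0],[0,0,0],[0,0,0],[0,0,0],[0,0,0],[0,0,0],[0,0,0],[0,0,0],[0,0,0]], turn=[0,0,0,0,0,0,0,0,0,0,0,0,0,0], force=50)

```text
time_s: 4.43
eef_pos: [661.5, -12.1, 235.8]
ee_rot: [-0.5, 0.501, 0.5, -0.499]
force: [0.5, 0.8, 3.1]
grip_width: 0.221
```

```bash
python3 - <<'E'
from h import *
st()
im,d=cap('side','side3')
cv2.imwrite('pics/side3c.png',cv2.resize(cv2.cvtColor(im,cv2.COLOR_RGB2BGR)[40:220,200:400],None,fx=3.3,fy=3.3))
im,d=cap('top','top3')
cv2.imwrite('pics/top3c.png',cv2.resize(cv2.cvtColor(im,cv2.COLOR_RGB2BGR)[80:240,180:340],None,fx=3.3,fy=3.3))
E
```

```text
{'time_s': np.float64(4.433), 'eef_pos': array([661.499, -12.138, 235.809]), 'ee_rot': array([-0.5  ,  0.501,  0.5  , -0.499]), 'force': array([0.535, 0.757, 3.075]), 'wrist_torque': array([-0.096, -0.047,  0.021]), 'grip_width': np.float64(0.221), 'joints': array([-0.195,  0.626,  1.013, -0.   ,  1.502, -1.764])}
```

View pics/side3c.png

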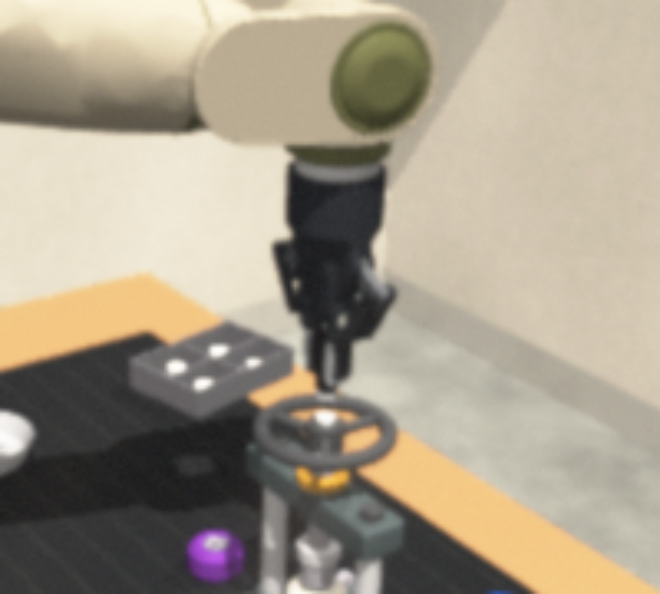

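```bash
cat > arc.py <<'E'
import numpy as np,sys,json
def rows(cx,cy,R,p,a0,step,n,z=True):
    """from measured/commanded point p go to circle points a0+step*k"""
    p=np.array(p,float); out=[]
    for k in range(1,n+1):
        a=np.radians(a0+step*k); t=np.array([cx+R*np.cos(a),cy+R*np.sin(a),p[2]+16*step/360])
        d=np.round((t-p)/1000,4); out.append([round(float(d[1]),4),round(float(-d[2]),4),round(float(-d[0]),4)]); p=p+np.array([d[0],d[1],d[2]])*1000
    return out
if __name__=='__main__':
    a=list(map(float,sys.argv[1:])); cx,cy,a0,step,n=a[:5]; R=50
    p=[cx+R*np.cos(np.radians(a0)),cy+R*np.sin(np.radians(a0)),0] if len(a)<8 else a[5:8]
    print(json.dumps(rows(cx,cy,R,p,a0,step,int(n))))
E
python3 arc.py 629.5 -51 50.6 7 9
```

```text
[[0.0036, -0.0003, 0.0049], [0.0029, -0.0003, 0.0054], [0.0023, -0.0003, 0.0057], [0.0016, -0.0003, 0.0059], [0.0008, -0.0003, 0.006], [0.0001, -0.0003, 0.0061], [-0.0006, -0.0003, 0.0061], [-0.0014, -0.0003, 0.0059], [-0.0021, -0.0003, 0.0058]]
```

Request:
drive_tool(gripper=[1,1,1,1,1,1,1,1,1], offset=[[0.0036,-0.0003,0.0049],[0.0029,-0.0003,0.0054],[0.0023,-0.0003,0.0057],[0.0016,-0.0003,0.0059],[0.0008,-0.0003,0.006],[0.0001,-0.0003,0.0061],[-0.0006,-0.0003,0.0061],[-0.0014,-0.0003,0.0059],[-0.0021,-0.0003,0.0058]], turn=[0,0,0,0,0,0,0,0,0])

```text
time_s: 5.28
eef_pos: [609.0, -4.8, 238.1]
ee_rot: [-0.5, 0.5, 0.5, -0.499]
force: [3.6, -0.0, 2.8]
grip_width: 0.222
```

```bash
python3 - <<'E'
from h import *
st()
E
python3 arc.py 629.5 -51 113.6 9 18
```

```text
{'time_s': np.float64(5.283), 'eef_pos': array([609.001,  -4.758, 238.109]), 'ee_rot': array([-0.5  ,  0.5  ,  0.5  , -0.499]), 'force': array([ 3.601, -0.023,  2.784]), 'wrist_torque': array([-0.211, -0.821,  0.001]), 'grip_width': np.float64(0.222), 'joints': array([-0.2  ,  0.497,  1.212,  0.   ,  1.432, -1.77 ])}
[[-0.0037, -0.0004, 0.0069], [-0.0047, -0.0004, 0.0063], [-0.0057, -0.0004, 0.0054], [-0.0064, -0.0004, 0.0045], [-0.0071, -0.0004, 0.0034], [-0.0075, -0.0004, 0.0023], [-0.0078, -0.0004, 0.0011], [-0.0078, -0.0004, -0.0002], [-0.0077, -0.0004, -0.0013], [-0.0074, -0.0004, -0.0026], [-0.007, -0.0004, -0.0037], [-0.0062, -0.0004, -0.0047], [-0.0055, -0.0004, -0.0057], [-0.0044, -0.0004, -0.0064], [-0.0035, -0.0004, -0.0071], [-0.0023, -0.0004, -0.0075], [-0.001, -0.0004, -0.0078], [0.0001, -0.0004, -0.0078]]
```

Request:
drive_tool(gripper=[1,1,1,1,1,1,1,1,1,1,1,1,1,1,1,1,1,1], offset=[[-0.0037,-0.0004,0.0069],[-0.0047,-0.0004,0.0063],[-0.0057,-0.0004,0.0054],[-0.0064,-0.0004,0.0045],[-0.0071,-0.0004,0.0034],[-0.0075,-0.0004,0.0023],[-0.0078,-0.0004,0.0011],[-0.0078,-0.0004,-0.0002],[-0.0077,-0.0004,-0.0013],[-0.0074,-0.0004,-0.0026],[-0.007,-0.0004,-0.0037],[-0.0062,-0.0004,-0.0047],[-0.0055,-0.0004,-0.0057],[-0.0044,-0.0004,-0.0064],[-0.0035,-0.0004,-0.0071],[-0.0023,-0.0004,-0.0075],[-0.001,-0.0004,-0.0078],[0.0001,-0.0004,-0.0078]], turn=[0,0,0,0,0,0,0,0,0,0,0,0,0,0,0,0,0,0])

```text
time_s: 6.78
eef_pos: [633.7, -102.1, 245.6]
ee_rot: [0.501, -0.5, -0.498, 0.5]
force: [-3.3, -1.5, 7.8]
grip_width: 0.219
```

```bash
python3 - <<'E'
from h import *
st()
E
python3 arc.py 629.5 -51 275.6 9 18
```

```text
{'time_s': np.float64(6.783), 'eef_pos': array([ 633.71 , -102.106,  245.589]), 'ee_rot': array([ 0.501, -0.5  , -0.498,  0.5  ]), 'force': array([-3.281, -1.499,  7.816]), 'wrist_torque': array([-0.26 ,  0.731, -0.032]), 'grip_width': np.float64(0.219), 'joints': array([-0.341,  0.574,  1.072, -0.002,  1.497, -1.909])}
[[0.0014, -0.0004, -0.0077], [0.0025, -0.0004, -0.0074], [0.0037, -0.0004, -0.007], [0.0048, -0.0004, -0.0062], [0.0056, -0.0004, -0.0055], [0.0065, -0.0004, -0.0044], [0.007, -0.0004, -0.0035], [0.0075, -0.0004, -0.0023], [0.0078, -0.0004, -0.001], [0.0078, -0.0004, 0.0001], [0.0078, -0.0004, 0.0014], [0.0074, -0.0004, 0.0026], [0.0069, -0.0004, 0.0037], [0.0063, -0.0004, 0.0047], [0.0054, -0.0004, 0.0056], [0.0045, -0.0004, 0.0065], [0.0034, -0.0004, 0.007], [0.0023, -0.0004, 0.0075]]
```

Request:
drive_tool(gripper=[1,1,1,1,1,1,1,1,1,1,1,1,1,1,1,1,1,1], offset=[[0.0014,-0.0005,-0.0077],[0.0025,-0.0005,-0.0074],[0.0037,-0.0005,-0.007],[0.0048,-0.0005,-0.0062],[0.0056,-0.0004,-0.0055],[0.0065,-0.0004,-0.0044],[0.007,-0.0004,-0.0035],[0.0075,-0.0004,-0.0023],[0.0078,-0.0004,-0.001],[0.0078,-0.0004,0.0001],[0.0078,-0.0004,0.0014],[0.0074,-0.0004,0.0026],[0.0069,-0.0004,0.0037],[0.0063,-0.0004,0.0047],[0.0054,-0.0004,0.0056],[0.0045,-0.0004,0.0065],[0.0034,-0.0004,0.007],[0.0023,-0.0004,0.0075]], turn=[0,0,0,0,0,0,0,0,0,0,0,0,0,0,0,0,0,0])

```text
time_s: 8.28
eef_pos: [640.4, -2.6, 252.9]
ee_rot: [-0.5, 0.501, 0.499, -0.5]
force: [4.0, -0.9, 4.3]
grip_width: 0.222
```

```bash
python3 - <<'E'
from h import *
s=st()
p=s['eef_pos'];print(np.degrees(np.arctan2(p[1]+51,p[0]-629.5)),np.hypot(p[1]+51,p[0]-629.5))
E
python3 arc.py 629.5 -51 77.6 8 10
```

```text
{'time_s': np.float64(8.283), 'eef_pos': array([640.364,  -2.624, 252.894]), 'ee_rot': array([-0.5  ,  0.501,  0.499, -0.5  ]), 'force': array([ 3.967, -0.933,  4.271]), 'wrist_torque': array([-0.094, -0.785, -0.007]), 'grip_width': np.float64(0.222), 'joints': array([-1.860e-01,  5.660e-01,  1.067e+00, -1.000e-03,  1.508e+00,
       -1.755e+00])}
77.3426206116151 49.581138292946065
[[0.001, -0.0004, 0.0069], [0.0001, -0.0004, 0.007], [-0.001, -0.0004, 0.0069], [-0.0018, -0.0004, 0.0067], [-0.0028, -0.0004, 0.0064], [-0.0037, -0.0004, 0.0059], [-0.0044, -0.0004, 0.0054], [-0.0052, -0.0004, 0.0047], [-0.0057, -0.0004, 0.004], [-0.0063, -0.0004, 0.0031]]
```

Request:
drive_tool(gripper=[1,1,1,1,1,1,1,1,1,1], offset=[[0.001,-0.0004,0.0069],[0.0001,-0.0004,0.007],[-0.001,-0.0004,0.0069],[-0.0018,-0.0004,0.0067],[-0.0028,-0.0004,0.0064],[-0.0037,-0.0004,0.0059],[-0.0044,-0.0004,0.0054],[-0.0052,-0.0004,0.0047],[-0.0057,-0.0004,0.004],[-0.0063,-0.0004,0.0031]], turn=[0,0,0,0,0,0,0,0,0,0])

```text
time_s: 9.12
eef_pos: [582.7, -32.0, 256.2]
ee_rot: [0.501, -0.5, -0.5, 0.5]
force: [4.6, 0.7, -4.9]
grip_width: 0.222
```

```bash
python3 - <<'E'
from h import *
s=st()
p=s['eef_pos'];print(np.degrees(np.arctan2(p[1]+51,p[0]-629.5)),np.hypot(p[1]+51,p[0]-629.5))
im,d=cap('side','side5')
a=cv2.cvtColor(im,cv2.COLOR_RGB2BGR); b=cv2.imread('pics/side0.png')
x=[cv2.resize(i[175:245,260:330],None,fx=5.5,fy=5.5,interpolation=cv2.INTER_CUBIC) for i in (b,a)]
cv2.imwrite('pics/side5c.png',np.hstack(x))
for z in (72,92,140,67,112): print(z,proj('side',[629.5,-51,z]))
E
python3 arc.py 629.5 -51 157.6 6 4
```

```text
{'time_s': np.float64(9.117), 'eef_pos': array([582.72 , -32.044, 256.209]), 'ee_rot': array([ 0.501, -0.5  , -0.5  ,  0.5  ]), 'force': array([ 4.555,  0.666, -4.934]), 'wrist_torque': array([ 0.341, -1.011,  0.022]), 'grip_width': np.float64(0.222), 'joints': array([-0.256,  0.43 ,  1.268,  0.   ,  1.446, -1.825])}
157.94144621443857 50.47442218642871
72 [295.30967975 214.89544025]
92 [295.62430308 208.87399589]
140 [296.39876619 193.97476851]
67 [295.23175148 216.38410743]
112 [295.94363862 202.74393291]
[[-0.0049, -0.0003, 0.0017], [-0.0051, -0.0003, 0.0013], [-0.0052, -0.0003, 0.0006], [-0.0052, -0.0003, 0.0002]]
```

View pics/side5c.png

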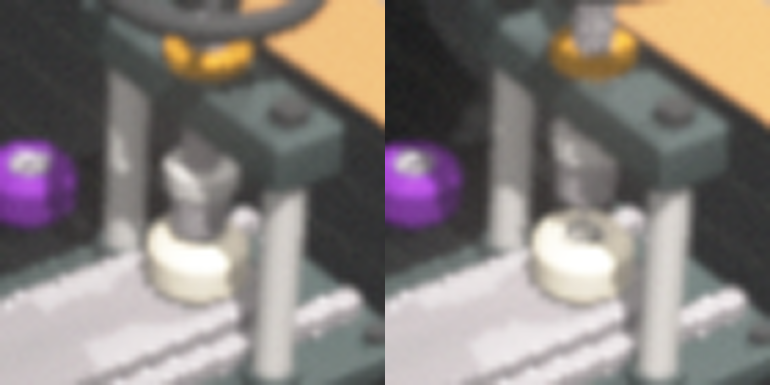

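```bash
python3 arc.py 629.5 -51 157.6 8 5; python3 arc.py 629.5 -51 197.6 3 60
```

```text
[[-0.0066, -0.0004, 0.0022], [-0.0069, -0.0004, 0.0013], [-0.0069, -0.0004, 0.0003], [-0.007, -0.0004, -0.0007], [-0.0068, -0.0004, -0.0017]]
[[-0.0025, -0.0001, -0.0009], [-0.0024, -0.0001, -0.0009], [-0.0024, -0.0001, -0.0012], [-0.0023, -0.0001, -0.0012], [-0.0022, -0.0001, -0.0013], [-0.0022, -0.0001, -0.0015], [-0.0021, -0.0001, -0.0016], [-0.002, -0.0001, -0.0017], [-0.0019, -0.0001, -0.0018], [-0.0018, -0.0001, -0.0018], [-0.0017, -0.0001, -0.002], [-0.0016, -0.0001, -0.0021], [-0.0015, -0.0001, -0.0021], [-0.0014, -0.0001, -0.0023], [-0.0013, -0.0001, -0.0022], [-0.0011, -0.0001, -0.0024], [-0.001, -0.0001, -0.0024], [-0.0009, -0.0001, -0.0025], [-0.0008, -0.0001, -0.0025], [-0.0006, -0.0001, -0.0025], [-0.0005, -0.0001, -0.0026], [-0.0004, -0.0001, -0.0026], [-0.0002, -0.0001, -0.0026], [-0.0001, -0.0001, -0.0026], [0.0001, -0.0001, -0.0026], [0.0002, -0.0001, -0.0026], [0.0003, -0.0001, -0.0026], [0.0004, -0.0001, -0.0026], [0.0006, -0.0001, -0.0026], [0.0008, -0.0001, -0.0025], [0.0008, -0.0001, -0.0025], [0.001, -0.0001, -0.0024], [0.0011, -0.0001, -0.0023], [0.0012, -0.0001, -0.0024], [0.0014, -0.0001, -0.0022], [0.0015, -0.0001, -0.0022], [0.0015, -0.0001, -0.0021], [0.0017, -0.0001, -0.002], [0.0018, -0.0001, -0.0019], [0.0019, -0.0001, -0.0018], [0.002, -0.0001, -0.0017], [0.002, -0.0001, -0.0016], [0.0022, -0.0001, -0.0015], [0.0022, -0.0001, -0.0014], [0.0023, -0.0001, -0.0013], [0.0024, -0.0001, -0.0011], [0.0024, -0.0001, -0.001], [0.0024, -0.0001, -0.0009], [0.0025, -0.0001, -0.0008], [0.0026, -0.0001, -0.0006], [0.0026, -0.0001, -0.0005], [0.0025, -0.0001, -0.0003], [0.0027, -0.0001, -0.0003], [0.0026, -0.0001, -0.0001], [0.0026, -0.0001, 0.0001], [0.0026, -0.0001, 0.0002], [0.0026, -0.0001, 0.0003], [0.0026, -0.0001, 0.0005], [0.0025, -0.0001, 0.0006], [0.0025, -0.0001, 0.0007]]
```

Request:
drive_tool(gripper=[1,1,1,1,1], offset=[[-0.0066,-0.0003,0.0022],[-0.0069,-0.0003,0.0013],[-0.0069,-0.0003,0.0003],[-0.007,-0.0003,-0.0007],[-0.0068,-0.0003,-0.0017]], turn=[0,0,0,0,0])

```text
time_s: 9.58
eef_pos: [581.6, -66.1, 258.2]
ee_rot: [0.501, -0.5, -0.5, 0.5]
force: [1.4, 3.1, -3.4]
grip_width: 0.224
```

Request:
drive_tool(gripper=[1,1,1], offset=[[-0.0025,-0.00013,-0.0009],[-0.0024,-0.00013,-0.0009],[-0.0024,-0.00013,-0.0012]], turn=[0,0,0])

```text
time_s: 9.83
eef_pos: [584.7, -73.1, 258.7]
ee_rot: [0.501, -0.5, -0.5, 0.5]
force: [1.0, 3.0, -1.9]
grip_width: 0.222
```

Request:
drive_tool(gripper=[1,1], offset=[[-0.0023,-0.00013,-0.0012],[-0.0022,-0.00013,-0.0013]], turn=[0,0])

```text
time_s: 10.0
eef_pos: [587.3, -77.6, 259.0]
ee_rot: [0.5, -0.5, -0.5, 0.5]
force: [-1.2, 3.2, -2.3]
grip_width: 0.219
```

```bash
cat > t.py <<'E'
from h import *
s=ctrl.sense();p=s['eef_pos'];a=np.arctan2(p[1]+51.3,p[0]-629.8);F=s['force']
print('ang',np.degrees(a)%360,'r',np.hypot(p[1]+51.3,p[0]-629.8),'z',p[2],'Ftan(resist)',F[0]*np.sin(a)-F[1]*np.cos(a),'Frad',F[0]*np.cos(a)+F[1]*np.sin(a),'Fz',F[2])
E
python3 t.py
```

```text
ang 211.7074815058056 r 50.01508794180911 z 258.99903247274483 Ftan(resist) 3.360686277565649 Frad -0.6968379456600724 Fz -2.30556982013106
```

Request:
drive_tool(gripper=[1,1], offset=[[-0.0022,-0.00013,-0.0015],[-0.0021,-0.00013,-0.0016]], turn=[0,0])

```text
time_s: 10.17
eef_pos: [590.4, -82.0, 259.3]
ee_rot: [0.5, -0.5, -0.5, 0.5]
force: [-1.4, 1.9, -1.4]
grip_width: 0.219
```

Request:
drive_tool(gripper=[1,1], offset=[[-0.002,-0.00013,-0.0017],[-0.0019,-0.00013,-0.0018]], turn=[0,0])

```text
time_s: 10.33
eef_pos: [593.9, -86.0, 259.6]
ee_rot: [0.5, -0.5, -0.499, 0.5]
force: [-1.8, 2.5, 0.4]
grip_width: 0.22
```

Request:
drive_tool(gripper=[1,1], offset=[[-0.0018,-0.00013,-0.0018],[-0.0017,-0.00013,-0.002]], turn=[0,0])

```text
time_s: 10.5
eef_pos: [597.8, -89.6, 259.8]
ee_rot: [-0.5, 0.5, 0.499, -0.5]
force: [-1.6, 2.4, -0.4]
grip_width: 0.221
```

Request:
drive_tool(gripper=[1,1], offset=[[-0.0016,-0.00013,-0.0021],[-0.0015,-0.00013,-0.0021]], turn=[0,0])

```text
time_s: 10.67
eef_pos: [602.0, -92.7, 260.2]
ee_rot: [-0.5, 0.5, 0.499, -0.5]
force: [-2.8, 1.5, 0.3]
grip_width: 0.222
```

Request:
drive_tool(gripper=[1,1], offset=[[-0.0014,-0.00013,-0.0023],[-0.0013,-0.00013,-0.0022]], turn=[0,0])

```text
time_s: 10.83
eef_pos: [606.6, -95.4, 260.5]
ee_rot: [-0.5, 0.501, 0.499, -0.5]
force: [-3.3, 1.1, 0.7]
grip_width: 0.221
```

Request:
drive_tool(gripper=[1,1], offset=[[-0.0011,-0.00013,-0.0024],[-0.001,-0.00013,-0.0024]], turn=[0,0])

```text
time_s: 11.0
eef_pos: [611.4, -97.5, 260.8]
ee_rot: [-0.5, 0.501, 0.499, -0.5]
force: [-2.8, 0.9, 2.7]
grip_width: 0.218
```

Request:
drive_tool(gripper=[1,1], offset=[[-0.0009,-0.00015,-0.0025],[-0.0008,-0.00015,-0.0025]], turn=[0,0])

```text
time_s: 11.17
eef_pos: [616.4, -99.2, 261.0]
ee_rot: [-0.5, 0.501, 0.499, -0.5]
force: [-2.9, -1.5, 2.7]
grip_width: 0.219
```

Request:
drive_tool(gripper=[1,1], offset=[[-0.0006,-0.00015,-0.0025],[-0.0005,-0.00015,-0.0026]], turn=[0,0])

```text
time_s: 11.33
eef_pos: [621.6, -100.3, 261.3]
ee_rot: [-0.5, 0.501, 0.5, -0.5]
force: [-3.8, -1.2, 3.0]
grip_width: 0.223
```

Request:
drive_tool(gripper=[1,1], offset=[[-0.0004,-0.00015,-0.0026],[-0.0002,-0.00015,-0.0026]], turn=[0,0])

```text
time_s: 11.5
eef_pos: [626.8, -100.9, 261.6]
ee_rot: [-0.5, 0.501, 0.5, -0.5]
force: [-3.6, -2.2, 4.2]
grip_width: 0.22
```

Request:
drive_tool(gripper=[1,1], offset=[[-0.0001,-0.00015,-0.0026],[0.0001,-0.00015,-0.0026]], turn=[0,0])

```text
time_s: 11.67
eef_pos: [632.0, -100.9, 261.9]
ee_rot: [-0.5, 0.501, 0.5, -0.5]
force: [-3.4, -2.4, 4.0]
grip_width: 0.22
```

Request:
drive_tool(gripper=[1,1], offset=[[0.0002,-0.00015,-0.0026],[0.0003,-0.00015,-0.0026]], turn=[0,0])

```text
time_s: 11.83
eef_pos: [637.3, -100.4, 262.2]
ee_rot: [-0.5, 0.501, 0.5, -0.5]
force: [-2.5, -3.6, 4.8]
grip_width: 0.22
```

Request:
drive_tool(gripper=[1,1], offset=[[0.0004,-0.00017,-0.0026],[0.0006,-0.00017,-0.0026]], turn=[0,0])

```text
time_s: 12.0
eef_pos: [642.5, -99.3, 262.5]
ee_rot: [-0.5, 0.501, 0.5, -0.5]
force: [-1.6, -3.6, 4.3]
grip_width: 0.224
```

Request:
drive_tool(gripper=[1,1], offset=[[0.0008,-0.00017,-0.0025],[0.0008,-0.00017,-0.0025]], turn=[0,0])

```text
time_s: 12.17
eef_pos: [647.5, -97.6, 262.8]
ee_rot: [-0.5, 0.501, 0.5, -0.5]
force: [-1.8, -5.0, 4.0]
grip_width: 0.221
```

Request:
drive_tool(gripper=[1,1], offset=[[0.001,-0.00015,-0.0024],[0.0011,-0.00015,-0.0023]], turn=[0,0])

```text
time_s: 12.33
eef_pos: [652.2, -95.5, 263.1]
ee_rot: [-0.5, 0.501, 0.5, -0.5]
force: [-1.4, -5.2, 5.1]
grip_width: 0.218
```

```bash
python3 t.py
```

```text
ang 296.8571972268411 r 49.52684174581062 z 263.1165955369213 Ftan(resist) 3.573617197913943 Frad 3.9685942385807946 Fz 5.067886150206671
```

Request:
drive_tool(gripper=[1,1], offset=[[0.0011,-0.0002,-0.0025],[0.0013,-0.0002,-0.0023]], turn=[0,0])

```text
time_s: 12.5
eef_pos: [656.9, -92.9, 263.4]
ee_rot: [-0.5, 0.5, 0.5, -0.5]
force: [-0.8, -4.2, 3.7]
grip_width: 0.218
```

```bash
python3 t.py
```

```text
ang 303.08327163375054 r 49.7010828567323 z 263.36640353501923 Ftan(resist) 2.913052889823203 Frad 3.066765227737095 Fz 3.6814288425317816
```

Request:
drive_tool(gripper=[1,1], offset=[[0.0014,-0.00015,-0.0022],[0.0015,-0.00015,-0.0021]], turn=[0,0])

```text
time_s: 12.67
eef_pos: [661.2, -90.0, 263.6]
ee_rot: [-0.5, 0.5, 0.5, -0.5]
force: [-1.0, -4.4, 3.1]
grip_width: 0.22
```

```bash
python3 t.py
```

```text
ang 309.0541304032953 r 49.81943392960474 z 263.6479202552555 Ftan(resist) 3.5503597333664505 Frad 2.7378713526499627 Fz 3.138204224799159
```

Request:
drive_tool(gripper=[1,1], offset=[[0.0017,-0.00015,-0.002],[0.0018,-0.00015,-0.0019]], turn=[0,0])

```text
time_s: 12.83
eef_pos: [665.1, -86.5, 263.9]
ee_rot: [-0.5, 0.5, 0.5, -0.5]
force: [1.0, -4.3, 2.5]
grip_width: 0.222
```

```bash
python3 t.py
```

```text
ang 315.1044931975805 r 49.806343661586375 z 263.9257117552258 Ftan(resist) 2.4004071974227736 Frad 3.7426652979509316 Fz 2.5451155927558693
```

Request:
drive_tool(gripper=[1,1], offset=[[0.0019,-0.00015,-0.0018],[0.002,-0.00015,-0.0018]], turn=[0,0])

```text
time_s: 13.0
eef_pos: [668.6, -82.5, 264.2]
ee_rot: [0.5, -0.5, -0.5, 0.5]
force: [-0.1, -3.9, 3.2]
grip_width: 0.223
```

```bash
python3 t.py
```

```text
ang 321.2228716025556 r 49.823499108296915 z 264.1848958904839 Ftan(resist) 3.0800583939181405 Frad 2.350256211186029 Fz 3.2158607273072497
```

Request:
drive_tool(gripper=[1,1], offset=[[0.002,-0.00015,-0.0016],[0.0022,-0.00015,-0.0015]], turn=[0,0])

```text
time_s: 13.17
eef_pos: [671.7, -78.3, 264.4]
ee_rot: [0.5, -0.5, -0.5, 0.5]
force: [1.0, -3.3, 2.3]
grip_width: 0.217
```

```bash
python3 t.py
```

```text
ang 327.2250801548091 r 49.84396922173715 z 264.40710358443584 Ftan(resist) 2.211792652091229 Frad 2.6117330254623767 Fz 2.306477867430244
```

Request:
drive_tool(gripper=[1,1], offset=[[0.0022,-0.00015,-0.0014],[0.0023,-0.00015,-0.0013]], turn=[0,0])

```text
time_s: 13.33
eef_pos: [674.4, -73.7, 264.7]
ee_rot: [0.5, -0.5, -0.5, 0.5]
force: [0.0, -3.2, 2.2]
grip_width: 0.219
```

```bash
python3 t.py
```

```text
ang 333.28576051068575 r 49.89335936038671 z 264.714179668345 Ftan(resist) 2.7915672641907263 Frad 1.4605472044435275 Fz 2.167525841359055
```

Request:
drive_tool(gripper=[1,1], offset=[[0.0024,-0.00015,-0.0011],[0.0024,-0.00015,-0.001]], turn=[0,0])

```text
time_s: 13.5
eef_pos: [676.4, -68.9, 265.0]
ee_rot: [0.5, -0.5, -0.5, 0.5]
force: [1.3, -3.6, 0.8]
grip_width: 0.224
```

```bash
python3 t.py
```

```text
ang 339.3155673540169 r 49.84268917139535 z 264.98879844617727 Ftan(resist) 2.958620841795184 Frad 2.459836524905788 Fz 0.8116071384902508
```

Request:
drive_tool(gripper=[1,1], offset=[[0.0024,-0.00015,-0.0009],[0.0025,-0.00015,-0.0008]], turn=[0,0])

```text
time_s: 13.67
eef_pos: [678.1, -64.0, 265.3]
ee_rot: [0.501, -0.5, -0.5, 0.5]
force: [1.6, -2.9, 0.1]
grip_width: 0.218
```

```bash
python3 t.py
```

```text
ang 345.2344287420748 r 49.928462752060064 z 265.26572509651413 Ftan(resist) 2.4313159517370586 Frad 2.2665741171766016 Fz 0.07141839897931801
```

Request:
drive_tool(gripper=[1,1], offset=[[0.0026,-0.00013,-0.0006],[0.0026,-0.00013,-0.0005]], turn=[0,0])

```text
time_s: 13.83
eef_pos: [679.2, -58.8, 265.5]
ee_rot: [0.5, -0.5, -0.5, 0.5]
force: [1.3, -2.7, 0.4]
grip_width: 0.221
```

```bash
python3 t.py
```

```text
ang 351.3737442872659 r 49.92081950888382 z 265.52833705975513 Ftan(resist) 2.5026269584350658 Frad 1.6958212305988698 Fz 0.4493561693663619
```

Request:
drive_tool(gripper=[1,1], offset=[[0.0025,-0.00013,-0.0003],[0.0027,-0.00013,-0.0003]], turn=[0,0])

```text
time_s: 14.0
eef_pos: [679.7, -53.6, 265.8]
ee_rot: [0.501, -0.5, -0.5, 0.5]
force: [0.6, -2.7, -1.6]
grip_width: 0.221
```

```bash
python3 t.py
```

```text
ang 357.30866693593657 r 49.96899753131794 z 265.7708882900987 Ftan(resist) 2.6929158276382212 Frad 0.7316088835263171 Fz -1.5777152940728407
```

Request:
drive_tool(gripper=[1,1], offset=[[0.0026,-0.00013,-0.0001],[0.0026,-0.00013,0.0001]], turn=[0,0])

```text
time_s: 14.17
eef_pos: [679.7, -48.4, 266.0]
ee_rot: [0.501, -0.5, -0.5, 0.5]
force: [1.0, -2.7, -1.3]
grip_width: 0.22
```

```bash
python3 t.py; python3 arc.py 629.8 -51.3 3.3 3 50
```

```text
ang 3.2937805247011096 r 49.9833827998743 z 265.99515199456476 Ftan(resist) 2.7910636197391208 Frad 0.8397246851600574 Fz -1.2547550315593727
[[0.0026, -0.0001, 0.0002], [0.0026, -0.0001, 0.0004], [0.0026, -0.0001, 0.0005], [0.0025, -0.0001, 0.0006], [0.0025, -0.0001, 0.0007], [0.0025, -0.0001, 0.0009], [0.0024, -0.0001, 0.001], [0.0024, -0.0001, 0.0012], [0.0022, -0.0001, 0.0012], [0.0023, -0.0001, 0.0014], [0.0021, -0.0001, 0.0015], [0.0021, -0.0001, 0.0016], [0.002, -0.0001, 0.0017], [0.0019, -0.0001, 0.0018], [0.0018, -0.0001, 0.002], [0.0016, -0.0001, 0.002], [0.0016, -0.0001, 0.002], [0.0015, -0.0001, 0.0022], [0.0014, -0.0001, 0.0022], [0.0012, -0.0001, 0.0024], [0.0011, -0.0001, 0.0023], [0.001, -0.0001, 0.0024], [0.0009, -0.0001, 0.0025], [0.0007, -0.0001, 0.0025], [0.0006, -0.0001, 0.0026], [0.0004, -0.0001, 0.0026], [0.0004, -0.0001, 0.0026], [0.0002, -0.0001, 0.0026], [0.0, -0.0001, 0.0026], [-0.0001, -0.0001, 0.0026], [-0.0002, -0.0001, 0.0026], [-0.0003, -0.0001, 0.0026], [-0.0005, -0.0001, 0.0026], [-0.0007, -0.0001, 0.0025], [-0.0007, -0.0001, 0.0025], [-0.0009, -0.0001, 0.0025], [-0.001, -0.0001, 0.0024], [-0.0011, -0.0001, 0.0023], [-0.0013, -0.0001, 0.0023], [-0.0014, -0.0001, 0.0023], [-0.0015, -0.0001, 0.0021], [-0.0016, -0.0001, 0.0021], [-0.0017, -0.0001, 0.002], [-0.0018, -0.0001, 0.0019], [-0.0019, -0.0001, 0.0017], [-0.002, -0.0001, 0.0017], [-0.0021, -0.0001, 0.0016], [-0.0022, -0.0001, 0.0015], [-0.0022, -0.0001, 0.0013], [-0.0023, -0.0001, 0.0013]]
```

Request:
drive_tool(gripper=[1,1], offset=[[0.0026,-0.00013,0.0002],[0.0026,-0.00013,0.0004]], turn=[0,0])

```text
time_s: 14.33
eef_pos: [679.1, -43.3, 266.3]
ee_rot: [0.501, -0.5, -0.5, 0.5]
force: [0.2, -2.6, -1.9]
grip_width: 0.219
```

```bash
python3 t.py
```

```text
ang 9.278774631056091 r 49.91672113873873 z 266.2686120821939 Ftan(resist) 2.605675122095357 Frad -0.1731991301849762 Fz -1.9283421729168417
```

Request:
drive_tool(gripper=[1,1], offset=[[0.0026,-0.00013,0.0005],[0.0025,-0.00013,0.0006]], turn=[0,0])

```text
time_s: 14.5
eef_pos: [677.9, -38.1, 266.6]
ee_rot: [0.501, -0.5, -0.5, 0.5]
force: [0.7, -2.0, -2.7]
grip_width: 0.216
```

```bash
python3 t.py
```

```text
ang 15.297596251512868 r 49.9114827486368 z 266.58165465454874 Ftan(resist) 2.0958367761853265 Frad 0.14198542986438067 Fz -2.672885573778385
```

Request:
drive_tool(gripper=[1,1], offset=[[0.0025,-0.00013,0.0007],[0.0025,-0.00013,0.0009]], turn=[0,0])

```text
time_s: 14.67
eef_pos: [676.3, -33.2, 266.8]
ee_rot: [0.501, -0.5, -0.5, 0.5]
force: [1.1, -2.2, -3.1]
grip_width: 0.216
```

```bash
python3 t.py
```

```text
ang 21.265969599184853 r 49.90820769885307 z 266.78992637709786 Ftan(resist) 2.4632530434304774 Frad 0.21913979352237734 Fz -3.05888806813894
```

Request:
drive_tool(gripper=[1,1], offset=[[0.0024,-0.00013,0.001],[0.0024,-0.00013,0.0012]], turn=[0,0])

```text
time_s: 14.83
eef_pos: [674.1, -28.4, 267.0]
ee_rot: [0.501, -0.5, -0.5, 0.5]
force: [0.8, -2.7, -5.1]
grip_width: 0.22
```

```bash
python3 t.py
```

```text
ang 27.324957677564885 r 49.86845927743859 z 267.0465633158155 Ftan(resist) 2.7622479776741313 Frad -0.5382827275039939 Fz -5.141773895909813
```

Request:
drive_tool(gripper=[1,1], offset=[[0.0022,-0.0001,0.0012],[0.0023,-0.0001,0.0014]], turn=[0,0])

```text
time_s: 15.0
eef_pos: [671.5, -24.0, 267.3]
ee_rot: [0.501, -0.5, -0.5, 0.5]
force: [0.1, -2.7, -5.3]
grip_width: 0.221
```

```bash
python3 t.py
```

```text
ang 33.250465505586064 r 49.86355690648922 z 267.27300637034267 Ftan(resist) 2.3201186067439217 Frad -1.4047411577147164 Fz -5.341203423877263
```

Request:
drive_tool(gripper=[1,1], offset=[[0.0021,-0.00012,0.0015],[0.0021,-0.00012,0.0016]], turn=[0,0])

```text
time_s: 15.17
eef_pos: [668.4, -19.7, 267.6]
ee_rot: [0.5, -0.5, -0.5, 0.5]
force: [0.9, -2.4, -6.0]
grip_width: 0.22
```

```bash
python3 t.py
```

```text
ang 39.279528829400085 r 49.84198969976001 z 267.57439311811225 Ftan(resist) 2.447787881362074 Frad -0.8471788408278896 Fz -5.973717266318286
```

Request:
drive_tool(gripper=[1,1], offset=[[0.002,-0.0001,0.0017],[0.0019,-0.0001,0.0018]], turn=[0,0])

```text
time_s: 15.33
eef_pos: [664.9, -15.9, 267.8]
ee_rot: [0.5, -0.5, -0.5, 0.5]
force: [0.3, -2.2, -5.6]
grip_width: 0.219
```

```bash
python3 t.py
```

```text
ang 45.29311521153141 r 49.87860036937189 z 267.8072696112454 Ftan(resist) 1.7256201746653184 Frad -1.381034722249428 Fz -5.5997900104954486
```

Request:
drive_tool(gripper=[1,1], offset=[[0.0018,-0.0001,0.002],[0.0016,-0.0001,0.002]], turn=[0,0])

```text
time_s: 15.5
eef_pos: [660.9, -12.5, 268.1]
ee_rot: [0.5, -0.5, -0.5, 0.5]
force: [0.9, -1.6, -6.4]
grip_width: 0.22
```

```bash
python3 t.py
```

```text
ang 51.31543782191296 r 49.762895535654756 z 268.06819029199534 Ftan(resist) 1.7539292566794913 Frad -0.6836804952733649 Fz -6.438684411662875
```

Request:
drive_tool(gripper=[1,1], offset=[[0.0016,-0.0001,0.002],[0.0015,-0.0001,0.0022]], turn=[0,0])

```text
time_s: 15.67
eef_pos: [656.8, -9.5, 268.2]
ee_rot: [-0.5, 0.5, 0.5, -0.5]
force: [2.3, -3.4, -6.9]
grip_width: 0.222
```

```bash
python3 t.py
```

```text
ang 57.177189086190154 r 49.73464748953029 z 268.2415802291864 Ftan(resist) 3.7467950855744476 Frad -1.5723564160184755 Fz -6.919928561922196
```

Request:
drive_tool(gripper=[1], offset=[[0.0014,-0.0001,0.0022]], turn=[0])

```text
time_s: 15.75
eef_pos: [654.7, -8.3, 268.3]
ee_rot: [-0.5, 0.501, 0.5, -0.5]
force: [3.6, -4.8, -8.6]
grip_width: 0.221
```

```bash
python3 t.py
```

```text
ang 59.925151234351496 r 49.67265586095114 z 268.33580049442867 Ftan(resist) 5.498800436566686 Frad -2.389806798850568 Fz -8.61780950627276
```

Request:
drive_tool(gripper=[1], offset=[[0.0012,-0.0001,0.0024]], turn=[0])

```text
time_s: 15.83
eef_pos: [652.6, -7.3, 268.4]
ee_rot: [-0.5, 0.501, 0.5, -0.499]
force: [5.1, -5.5, -8.3]
grip_width: 0.221
```

```bash
python3 t.py
```

```text
ang 62.640014784230054 r 49.516294285214066 z 268.379014204101 Ftan(resist) 7.085387570284299 Frad -2.5394351448014922 Fz -8.263234012673147
```

Request:
drive_tool(gripper=[1], offset=[[0.0011,0,0.0023]], turn=[0])

```text
time_s: 15.92
eef_pos: [650.5, -6.4, 268.4]
ee_rot: [-0.5, 0.501, 0.5, -0.499]
force: [7.4, -5.9, -9.2]
grip_width: 0.222
```

```bash
python3 t.py
```

```text
ang 65.19276677568126 r 49.44972961945061 z 268.40197517317495 Ftan(resist) 9.200218717674213 Frad -2.2751900269544483 Fz -9.239771656460729
```

```bash
python3 arc.py 629.8 -51.3 66 -6 15
```

```text
[[-0.0024, 0.0003, -0.0047], [-0.0028, 0.0003, -0.0044], [-0.0033, 0.0003, -0.004], [-0.0037, 0.0003, -0.0037], [-0.0041, 0.0003, -0.0033], [-0.0044, 0.0003, -0.0029], [-0.0046, 0.0003, -0.0023], [-0.0049, 0.0003, -0.0019], [-0.0051, 0.0003, -0.0014], [-0.0052, 0.0003, -0.0008], [-0.0052, 0.0003, -0.0003], [-0.0052, 0.0003, 0.0003], [-0.0052, 0.0003, 0.0008], [-0.005, 0.0003, 0.0014], [-0.0049, 0.0003, 0.0019]]
```

Request:
drive_tool(gripper=[1,1,1,1,1,1,1,1,1,1,1,1,1,1,1,1], offset=[[-0.0024,0.0003,-0.0047],[-0.0028,0.0003,-0.0044],[-0.0033,0.0003,-0.004],[-0.0037,0.0003,-0.0037],[-0.0041,0.0003,-0.0033],[-0.0044,0.0003,-0.0029],[-0.0046,0.0003,-0.0023],[-0.0049,0.0003,-0.0019],[-0.0051,0.0003,-0.0014],[-0.0052,0.0003,-0.0008],[-0.0052,0.0003,-0.0003],[-0.0052,0.0003,0.0003],[-0.0052,0.0003,0.0008],[-0.005,0.0003,0.0014],[-0.0049,0.0003,0.0019],[0,0,0]], turn=[0,0,0,0,0,0,0,0,0,0,0,0,0,0,0,0])

```text
time_s: 17.25
eef_pos: [675.1, -73.5, 264.7]
ee_rot: [-0.5, 0.501, 0.499, -0.499]
force: [1.1, -1.0, 5.1]
grip_width: 0.219
```

```bash
python3 t.py
```

```text
ang 333.92364078641 r 50.44531720013554 z 264.663687339442 Ftan(resist) 0.4402882846234483 Frad 1.4290894168325576 Fz 5.137946785998752
```

Request:
drive_tool(gripper=[0,0,0,0,0,0,0,0,0,0,0,0,0,0,0,0,0,0,0], offset=[[0,0,0],[0,0,0],[0,0,0],[0,0,0],[0,0,0],[0,0,0],[0,-0.01,0],[0,-0.02,0],[0,-0.02,0],[0,-0.02,0],[0,0,0],[0.002,0,0.02],[0.004,0,0.03],[0.004,0,0.03],[0.004,0,0.03],[0.004,0,0.03],[0.004,0,0.025],[0.001,0,0.02],[0,0,0]], turn=[0,0,0,0,0,0,0,0,0,0,0,0,0,0,0,0,0,0,0])

```text
time_s: 18.83
eef_pos: [487.8, -48.0, 335.1]
ee_rot: [-0.5, 0.501, 0.5, -0.5]
force: [0.2, -0.1, 0.8]
grip_width: 1.001
```

```bash
python3 - <<'E'
from h import *
st()
for c in('side','top'):
    im,d=cap(c,c+'6'); P=cloud(c,d)
    for q in('pull_peg','handle_grip','ram','wheel','hub'): print(c,q,[(round(r['score'],2),np.round(w(c,r['centre'])).tolist()) for r in ctrl.pinpoint(c,q)[:4]])
    r=ctrl.regions_of(c,'pull_peg')
    if r:
        Q=P[r[0]['mask']]; Q=Q[Q[:,2]>55]; print(len(Q),np.nanmedian(Q,0),np.nanmin(Q,0),np.nanmax(Q,0))
a=cv2.imread('pics/side6.png');cv2.imwrite('pics/side6c.png',cv2.resize(a[110:270,200:360],None,fx=3.7,fy=3.7,interpolation=cv2.INTER_CUBIC))
E
```

```text
{'time_s': np.float64(18.833), 'eef_pos': array([487.772, -48.028, 335.141]), 'ee_rot': array([-0.5  ,  0.501,  0.5  , -0.5  ]), 'force': array([ 0.198, -0.069,  0.778]), 'wrist_torque': array([-0.011, -0.001, -0.043]), 'grip_width': np.float64(1.001), 'joints': array([-0.338,  0.18 ,  1.4  , -0.   ,  1.561, -1.907])}
side pull_peg [(0.7, [493.0, -52.0, 57.0])]
side handle_grip [(0.54, [674.0, -77.0, 282.0])]
side ram [(0.81, [631.0, -55.0, 100.0]), (0.74, [422.0, 316.0, -2.0]), (0.16, [489.0, -53.0, 56.0])]
side wheel [(0.8, [778.0, -134.0, -3.0]), (0.78, [617.0, -213.0, -0.0]), (0.77, [632.0, -53.0, 35.0]), (0.62, [625.0, 93.0, 1.0])]
side hub [(0.59, [630.0, -51.0, 251.0]), (0.33, [630.0, -55.0, 98.0])]
56 [486.75189974 -54.45372111  70.20498204] [480.6759067  -59.28532479  55.35773601] [496.0401945  -44.57339405  79.4726785 ]
top pull_peg []
top handle_grip [(0.41, [676.0, -75.0, 278.0])]
top ram [(0.58, [629.0, -52.0, 102.0])]
top wheel [(0.83, [778.0, -127.0, 6.0]), (0.65, [622.0, -214.0, 2.0]), (0.56, [627.0, 92.0, 4.0]), (0.53, [630.0, -54.0, 39.0])]
top hub [(0.84, [634.0, -52.0, 250.0]), (0.4, [630.0, -52.0, 101.0])]
```

View pics/side6c.png

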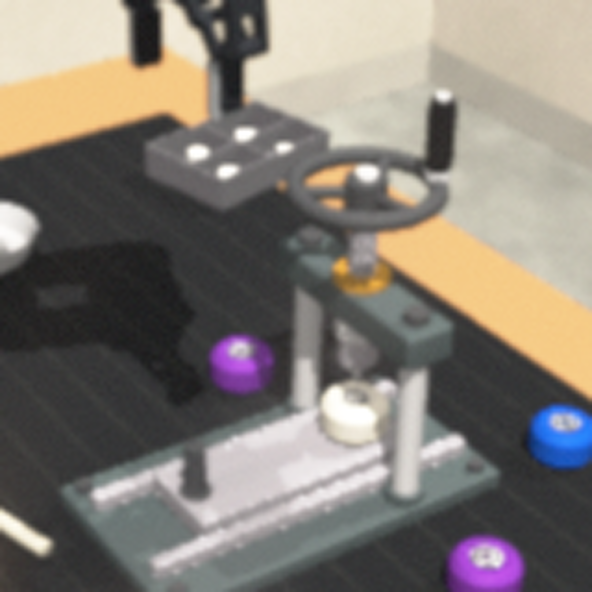

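The collar stop is backed off, the guide pin is clear of the wheel and the wheel is on its spigot (crop (355,410)). Now I'll grasp the peg (crop (195,475)).

Request:
drive_tool(gripper=[0,0,0,0,0,0,0,0,0,0,0,0,1,1,1,1,1,1,1], offset=[[-0.003,0.03,-0.002],[0,0.035,0],[0,0.035,0],[0,0.035,0],[0,0.035,0],[0,0.035,0],[0,0.03,0],[0,0.02,0],[0,0.015,0],[0,0.01,0],[0,0.006,0],[0,0,0],[0,0,0],[0,0,0],[0,0,0],[0,0,0],[0,0,0],[0,0,0],[0,0,0]], turn=[0,0,0,0,0,0,0,0,0,0,0,0,0,0,0,0,0,0,0], force=40)

```text
time_s: 21.12
eef_pos: [492.2, -49.6, 48.5]
ee_rot: [0.501, -0.5, -0.5, 0.498]
force: [0.4, 13.9, 7.7]
grip_width: 0.171
```

```bash
python3 - <<'E'
from h import *
st()
cap('side','side7');a=cv2.imread('pics/side7.png');cv2.imwrite('pics/side7c.png',cv2.resize(a[110:270,180:340],None,fx=3.7,fy=3.7,interpolation=cv2.INTER_CUBIC))
E
```

```text
{'time_s': np.float64(21.117), 'eef_pos': array([492.245, -49.591,  48.54 ]), 'ee_rot': array([ 0.501, -0.5  , -0.5  ,  0.498]), 'force': array([ 0.449, 13.901,  7.716]), 'wrist_torque': array([ 2.277, -0.068, -0.116]), 'grip_width': np.float64(0.171), 'joints': array([-0.34 ,  0.48 ,  1.793,  0.004,  0.869, -1.911])}
```

View pics/side7c.png

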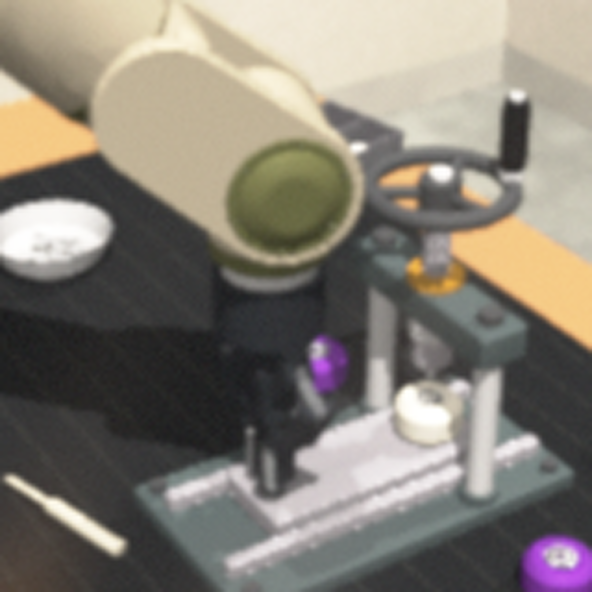

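Request:
drive_tool(gripper=[1,1,1,1,1,1,1,1,1,1,1,1], offset=[[0.0013,0,0],[0,0,0],[0,0,0.001],[0,0,0.002],[0,0,0.003],[0,0,0.004],[0,0,0.004],[0,0,0.004],[0,0,0.004],[0,0,0.003],[0,0,0.002],[0,0,0.001]], turn=[0,0,0,0,0,0,0,0,0,0,0,0])

```text
time_s: 22.17
eef_pos: [464.5, -49.0, 48.6]
ee_rot: [0.501, -0.5, -0.5, 0.499]
force: [3.3, 11.2, 4.1]
grip_width: 0.172
```

Request:
drive_tool(gripper=[1,1,1,1,1,1,1,1,1], offset=[[0.0003,0,0.001],[0.0003,0,0.002],[0.0003,0,0.004],[0.0002,0,0.004],[0.0002,0,0.004],[0.0002,0,0.004],[0.0001,0,0.003],[0,0,0.002],[0,0,0.001]], turn=[0,0,0,0,0,0,0,0,0])

```text
time_s: 22.92
eef_pos: [439.4, -48.5, 48.5]
ee_rot: [-0.5, 0.501, 0.5, -0.499]
force: [2.3, 4.2, 6.5]
grip_width: 0.177
```

Request:
drive_tool(gripper=[1,1,1,1], offset=[[0,0,0.0015],[0,0,0.0015],[0,0,0.0015],[0,0,0.001]], turn=[0,0,0,0])

```text
time_s: 23.25
eef_pos: [434.0, -48.4, 48.6]
ee_rot: [-0.5, 0.501, 0.5, -0.499]
force: [2.8, 5.5, 7.3]
grip_width: 0.176
```

Request:
drive_tool(gripper=[1,1], offset=[[0,0,0.001],[0,0,0.0008]], turn=[0,0])

```text
time_s: 23.42
eef_pos: [432.3, -48.4, 48.6]
ee_rot: [-0.5, 0.501, 0.5, -0.499]
force: [9.3, 6.8, 2.4]
grip_width: 0.173
```

Request:
drive_tool(gripper=[1,1], offset=[[0,0,0.0006],[0,0,0]], turn=[0,0])

```text
time_s: 23.58
eef_pos: [432.4, -48.4, 48.5]
ee_rot: [-0.5, 0.501, 0.5, -0.499]
force: [6.8, 6.7, 2.8]
grip_width: 0.173
```

Request:
drive_tool(gripper=[1,1], offset=[[0,0,0.0008],[0,0,0]], turn=[0,0])

```text
time_s: 23.75
eef_pos: [432.4, -48.5, 48.6]
ee_rot: [-0.499, 0.502, 0.501, -0.498]
force: [12.1, 8.8, -1.4]
grip_width: 0.169
```

At the rigid end. I'll relieve the load, let go and rise.

Request:
drive_tool(gripper=[1,1,0,0,0,0,0,0,0,0,0,0,0,0,0,0], offset=[[0.0006,0,-0.0008],[0,0,0],[0,0,0],[0,0,0],[0,0,0],[0,0,0],[0,0,0],[0,0,0],[0,-0.008,0],[0,-0.015,0],[0,-0.03,0],[0,-0.03,0],[0,-0.03,0],[0,-0.03,0],[0,-0.02,0],[0,0,0]], turn=[0,0,0,0,0,0,0,0,0,0,0,0,0,0,0,0])

```text
time_s: 25.08
eef_pos: [432.7, -48.5, 215.5]
ee_rot: [-0.498, 0.503, 0.501, -0.499]
force: [-0.1, -0.8, 0.6]
grip_width: 1.004
```

```bash
python3 - <<'E'
from h import *
st()
for c in('side','top'):
    im,d=cap(c,c+'8')
    for q in('pull_peg','handle_grip','ram','wheel','spigot','bowl','socket','pick','speed_rings'): print(c,q,[(round(r['score'],2),np.round(w(c,r['centre'])).tolist()) for r in ctrl.pinpoint(c,q)[:5]])
a=cv2.imread('pics/side8.png');cv2.imwrite('pics/side8c.png',cv2.resize(a[110:290,170:370],None,fx=3.3,fy=3.3,interpolation=cv2.INTER_CUBIC))
E
```

```text
{'time_s': np.float64(25.083), 'eef_pos': array([432.738, -48.519, 215.477]), 'ee_rot': array([-0.498,  0.503,  0.501, -0.499]), 'force': array([-0.107, -0.846,  0.598]), 'wrist_torque': array([-0.024, -0.011, -0.041]), 'grip_width': np.float64(1.004), 'joints': array([-0.382,  0.124,  1.777, -0.   ,  1.232, -1.952])}
side pull_peg [(0.56, [431.0, -50.0, 61.0])]
side handle_grip [(0.52, [673.0, -73.0, 282.0])]
side ram [(0.55, [632.0, -54.0, 99.0])]
side wheel [(0.77, [568.0, -51.0, 37.0]), (0.59, [620.0, -214.0, -2.0]), (0.52, [778.0, -131.0, -2.0]), (0.51, [627.0, 91.0, -1.0])]
side spigot [(0.77, [571.0, -53.0, 39.0])]
side bowl [(0.8, [528.0, 388.0, 1.0])]
side socket [(0.7, [636.0, -54.0, 2.0]), (0.58, [370.0, -261.0, -1.0])]
side pick [(0.62, [376.0, 42.0, 4.0]), (0.43, [671.0, -72.0, 280.0])]
side speed_rings [(0.47, [422.0, 315.0, -2.0])]
top pull_peg []
top handle_grip [(0.63, [677.0, -78.0, 280.0])]
top ram [(0.8, [630.0, -52.0, 103.0])]
top wheel [(0.79, [777.0, -126.0, 3.0]), (0.75, [625.0, -213.0, 4.0]), (0.55, [572.0, -51.0, 36.0]), (0.54, [625.0, 92.0, 2.0])]
top spigot [(0.66, [573.0, -49.0, 38.0])]
top bowl [(0.95, [528.0, 387.0, -0.0])]
top socket [(0.42, [373.0, -261.0, -8.0]), (0.18, [528.0, 391.0, 2.0])]
top pick [(0.51, [372.0, 47.0, 1.0])]
top speed_rings [(0.53, [423.0, 318.0, 5.0])]
```

View pics/side8c.png

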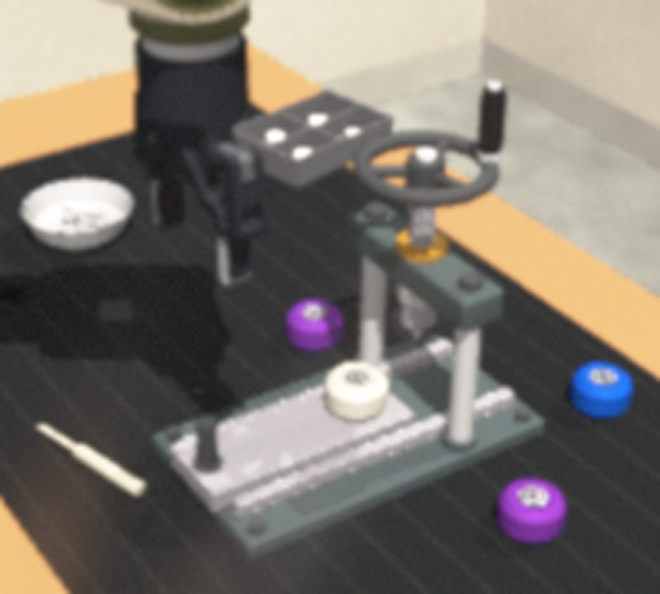

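View pics/top8.png

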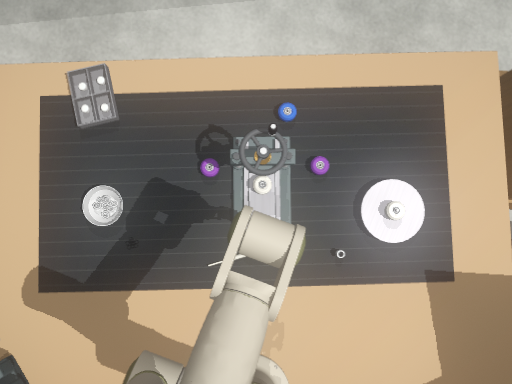

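The carriage is fully out, with the wheel flat on its spigot (side crop (357,390); top px (263,184)). The gripper is clear and the other objects haven't moved.

```bash
python3 -c "
from rig import ctrl
print(ctrl.finish_job())"
```

```text
the job is handed in; nothing more can be done
None
```

The job is done and handed in at about 25 s, well inside the 72 s limit.

- **Press opened:** I wound the handwheel about two turns anticlockwise, letting the hand rise with it. Tangential force went from about 2.3 N running to 9.2 N, so the stop was snug at about 7 N over running. I then eased it back 91°.
- **Carriage drawn:** I pulled it by the peg and it stopped moving after 59.9 mm, with the force rising to 12 N, so it is at its end stop. I let go and lifted clear.
- **Last pictures:** The white wheel is flat on its spigot at about (570, -51), out from under the ram. The ram's underside reads 99–103 mm, so the guide pin is clear. The handle reads about 281 mm up. The bowl, socket, pick and rings are still in place.
- **Checks that missed or disagreed:** The top camera could not see the peg because the arm was in the way; the side camera put it at x = 431. The networks gave a few false hits: a "socket" at the press, a "pick" at the handle and a low-scoring "socket" at the bowl. The pictures showed these were wrong.
- **Side load:** Gripping the peg first put about 14 N sideways on it. I eased it while drawing the carriage, and it was down to 4–9 N by the end.

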